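Fit the slicing cassette into the dicer

ROBOT

A 6-joint arm with a two-finger parallel gripper is mounted at the origin on the work surface. World frame = base frame: x ahead of the robot, y to its left, z up, the work surface at z = 0. Lengths are in m, angles in rad, forces in N, time in s.
With the tool pointing down it reaches from about 0.325 to 0.9 m from the base axis. Payload 6.1 kg.
Tool frame: the origin (TCP) lies at the very end of the fingers, on their centre line; the grasp point (between the pads) lies 19 mm behind it; z points along the fingers, y is the line along which they close (so a half turn about z gives the same grasp; the last joint's range is limited). The gripper opens to 85 mm and grips with 20 to 120 N. Pads are 22 mm wide; open, the fingers measure 114 mm over their backs; the gripper's body (76 mm by 85 mm) begins 54 mm behind the grasp point. The pads swing forward as they close: fully open they stand 13 mm farther back than shut.
Start: joints at [1.098, 0.22, 1.526, -0, 1.395, -0.126], TCP at [0.212, 0.588, 0.231] pointing down, gripper open.
Joint ranges: [-2.98, 2.98], [-0.91, 2.08], [0.09, 2.57], [-1.24, 4.39], [0.2, 2.65], [-2.68, 2.68]. Speed limits (rad/s): [2.57, 2.57, 3.01, 3.14, 3.14, 3.14].

INTERFACE

Orientations are given as a unit quaternion [x, y, z, w].
In Python, from plant import ctrl gives the robot as it stands. The module is installed in compiled form; this text tells all that it offers.
- The arm moves only by the tool servo_tool, never from a script. Its arguments are lists of equal length, an entry for each row: "offset": the shift along the tool's x, y, z in m, a list of three; "turn": the turn, a rotation vector about the tool's x, y, z in degrees, a list of three. A call has exactly 5 rows; each row shifts and turns the commanded pose from where the row before left it, along the tool's axes as they then stand; what a row does not reach is not made up. A row lasts 1/8 s, in which the tool goes at most 62.5 mm and 10.7 degrees, less where a joint would pass 70% of its speed; a pose out of reach is approached as far as the arm can. A call is refused whole if a number of a shift passes 0.0625 or a number of a turn 10.7, either way. A call with a gripper value outside its range is refused whole. "fingers" is the finger opening in m, from 0 to 0.0854, set as the call begins (left out, the last holds). The fingers move at their own pace and stop on an object; "grip_force" is the grip in N (left out, the last holds). Time passes only in rows, so rows that do not move let the fingers close, or fill a call up. It gives the time, the measured TCP pose, the force, the opening and the grip force at its end, in the units of the state.
- ctrl.state(): the state, without advancing time (a new reading comes with each control period).
- ctrl.get_image(name): name is "scene" or "side" or "wrist"; returns a dict with "color" (384x512x3 uint8, blue, green, red), "K" (3x3 intrinsics, pixels), "world_from_camera" (4x4, takes a point from camera to world coordinates); the wrist camera has in their place "hand_eye" (4x4, takes a point from camera to tool coordinates, whose origin is the TCP and whose axes are the flange's). Camera axes: x right, y down, z forward; pixel columns grow to the right and rows downward; lengths in m; the calibration is good to about 2 mm. A picture is of the moment at which its call begins: read the wrist's pose just before it. There is no depth.
- ctrl.job_done(): hands the job in; it is judged then, once.
Trained networks look in a picture, given as the dict that the camera call returned (one of the last four; its "shot" number tells which), for a name from the list of things; names that differ only in an ending like _2 or _b are one class to them, and where a whole thing is asked for, a point or a joint stands for the part that bears it (a point fixed in the world has none). Each returns a list of dicts, best first, with "confidence" (0 to 1); they miss things now and then, are a little off and sometimes report something else, mostly with a low value. They report only what shows in the picture. A call takes as long as a camera call. They do not tell look-alikes from the thing itself.
- ctrl.look_for(picture, target): "point" ([x, y, z] in m, in the coordinates of the camera as it stood for that picture, good to about 4 mm: the middle of the surface that is visible of it).
- ctrl.masks_of(picture, target): "region" (384x512 bool, what is visible of it).
- ctrl.mark_of(picture, target): "point" ([x, y, z] in m, in the coordinates of the camera as it stood for that picture, good to about 4 mm: a listed point, or the origin of a listed thing).
The state is a dict: "t": time; "joints": joint angles; "joint_vel": joint speeds; "joint_efforts": joint torques, N m; "tool_pos": TCP position; "orientation": TCP orientation; "force": force on the tool from outside, world axes, zero at the start; "wrist_torque": the same for the moment, N m; "grip_width": opening from 0.0 (shut) to 1.0 (fully open); "gripper_force": force on a finger pad.
Only numpy, scipy, OpenCV 4.12 (cv2) and the standard library are available. Lean on these libraries where they do the work, as an engineer would, in place of code of your own. Each camera call takes 0.05 s, during which the arm holds its last target. There are 200 camera calls.

TASK

Two blade cassettes lie on the prep counter: set the slicing one (blades running one way only, no grid) in the mouth of the dicer's recess, so that it stands proud on the two raised ejectors, and let go of it there. Then press it down with the fingers until both of its ends are flush with the deck, and only then swing the dicer's cover over and lower it fully shut without slamming it. Do not disturb the other cassette, the tape dispenser, the sauce bottle or the spice jar.

Things in the scene. Friction and masses are not known exactly. Their poses are not given: they have to be found in the camera images.
- slicing_cassette: The cassette to fit: white plastic frame 80 (x) x 110 (y) x 14 (z) mm, thin steel blades all along its x; can be pressed anywhere on its top. A grip rib stands on its middle: 60 mm long (x), 10 mm thick (y), rising 30 mm above the frame's top. Origin at the centre of its underside; lies flat. 0.13 to 0.25 kg. It fits equally well after half a turn.
- cassette_top (a point): Centre of the slicing cassette's frame top, 14 mm above its origin (inside the foot of the rib).
- end_a (a point): Top of the slicing cassette's end bar at its +y end: middle of the 14 mm wide bar, 48 mm from the centre.
- end_b (a point): The same at its -y end.
- dicing_cassette: The wrong cassette: same frame and rib, but with blades crossing both ways in a grid. Origin as for the other. Leave it where it lies.
- dicer: Grey-painted metal dicer, fixed, 142 (x) x 190 (y) mm, deck 45 mm above the counter. Origin on the counter under the centre of the recess; body from x -62 to +80, y -95 to +95 mm. Two steel cheeks, 10 mm thick, stand 34 mm above the deck at y = -80 and +80 mm, from x -60 to +70. Cover hinge on the +x side.
- recess (a point): Centre of the recess at deck level, 45 mm above the counter; axes as the dicer's. The recess is 84 (x) x 114 (y) mm and 14 mm deep, 2 mm larger than the cassette all round. On the raised ejectors the cassette enters the mouth 5 mm deep and stands 9 mm proud; with both ejectors down its top is level with the deck.
- ejector_left (a joint): White block, 60 (x) x 14 (y) mm, under the cassette's end at the dicer's +y side (y = 44 mm): how far it is pressed down, 0 = raised 9 mm above the recess floor (start), 0.009 m = fully down. It yields on its own to about 8 N and stays where pushed.
- ejector_right (a joint): The same at the dicer's -y side (y = -44 mm); independent of the other.
- cover (a joint): Steel cover plate, 135 mm from hinge to free edge, 180 mm wide, 5 mm thick: angle in rad, 0 = shut, flat on the cheeks; 1.57 = upright; starts beyond upright (1.75 to 2.05), leaning away from the recess. Friction hinge (0.3 N m): stays at any angle; push its back or free edge. Shut, it clears the rib of a flush cassette by 4 mm; it does not shut over a proud one.
- cover_hinge (a point): Hinge axis, at the middle: 68 mm along the dicer's +x from the recess centre and 79 mm above the counter; the axis runs along the dicer's y. At angle 0 the plate reaches from here along the dicer's -x, occupying 0 to 5 mm above this height.
- cover_edge (a point): Middle of the cover's free edge, half way through its thickness.
- tape_dispenser: Bystander: black tape dispenser, 120 (x) x 48 (y) mm, 65 mm high, 0.7 kg; origin at the centre of its underside.
- sauce_bottle: Bystander: white upright squeeze bottle, 56 mm across, 185 mm high; origin at the centre of its underside.
- spice_jar: Bystander: glass jar with steel cap, 60 mm across, 90 mm high; origin at the centre of its underside.
Not all that is in view belongs to the job. Leave any pink or turquoise look-alike of the dicer alone.

How it is judged:
On the way, in this order (a step that is already met when the one before it is completed fails the run):
1. the slicing cassette stands proud in the mouth of the recess, let go, cover still open (z of cassette_top in the frame of recess between 0.004 and 0.012 m and horizontal distance between cassette_top and recess below 0.006 m and angle between the y axis of slicing_cassette and the y axis of dicer, either way round below 0.08 rad and value of joint cover above 1.2 rad and contact force between the fingers and slicing_cassette below 0.1 N and linear speed of slicing_cassette below 0.02 m/s), for 0.2 s.
2. it is pressed down until both ends are flush, cover still open (z of each of end_a, end_b in the frame of recess below 0.0025 m and horizontal distance between cassette_top and recess below 0.005 m and angle between the y axis of slicing_cassette and the y axis of dicer, either way round below 0.06 rad and angle between slicing_cassette's own z axis and vertical below 0.05 rad and value of joint cover above 1.2 rad), for 0.1 s.
At the end, for the whole second after the job is handed in: The slicing cassette lies at rest in the recess, centred within 5 mm and in line with it, both ends within 2.5 mm of deck level, and the cover is shut to within 0.05 rad (z of each of end_a, end_b in the frame of recess below 0.0025 m and horizontal distance between cassette_top and recess below 0.005 m and angle between the y axis of slicing_cassette and the y axis of dicer, either way round below 0.06 rad and angle between slicing_cassette's own z axis and vertical below 0.05 rad and linear speed of slicing_cassette below 0.02 m/s and value of joint cover below 0.05 rad); the robot touches nothing.
It fails at once if the dicing cassette is moved by more than 25 mm or tipped (distance of dicing_cassette from where it was at the start of the episode above 0.025 m or angle between dicing_cassette's own z axis and vertical above 0.35 rad).
It fails at once if the tape dispenser is moved by more than 25 mm or tipped (distance of tape_dispenser from where it was at the start of the episode above 0.025 m or angle between tape_dispenser's own z axis and vertical above 0.35 rad).
It fails at once if the sauce bottle is moved by more than 25 mm or tipped (distance of sauce_bottle from where it was at the start of the episode above 0.025 m or angle between sauce_bottle's own z axis and vertical above 0.35 rad).
It fails at once if the spice jar is moved by more than 25 mm or tipped (distance of spice_jar from where it was at the start of the episode above 0.025 m or angle between spice_jar's own z axis and vertical above 0.35 rad).
It fails at once if the cover is slammed (faster than 5 rad/s) (velocity of joint cover below -5 rad/s).
It also fails if it takes over 72 s, if anything falls off the work surface, if the arm or the gripper's body presses on something with over 40 N, if the wrist force passes 120 N, or if a joint passes its speed limit or range.

## Working session

There is one attempt and no reset: what is moved stays moved. The work goes in short steps, Python scripts to look and compute and a tool call to move; the robot and the scene stay as the last step left them, time stands still between calls to the robot, and variables do not carry over. Pictures are saved under pics/ and viewed, at most 10 in all, crops included, and the job is handed in when it is done.

Besides the shell and the picture viewer there is one more tool, called after "Call:" as name(argument=value, ...) on one line, values as JSON. servo_tool: Moves the arm, as the interface text tells. Its arguments: {"type":"object","properties":{"offset":{"type":"array","items":{"type":"array","items":{"type":"number"}}},"turn":{"type":"array","items":{"type":"array","items":{"type":"number"}}},"fingers":{"type":"number"},"grip_force":{"type":"number"}},"required":["offset","turn"]}

```bash
mkdir -p pics; cat > h.py <<'E'
import numpy as np,cv2
from plant import ctrl
from scipy.spatial.transform import Rotation as R
def T():
    s=ctrl.state();M=np.eye(4);M[:3,:3]=R.from_quat(s['orientation']).as_matrix();M[:3,3]=s['tool_pos'];return M
def shot(n):
    t=T();p=ctrl.get_image(n)
    p['W']=np.array(p['world_from_camera']) if n!='wrist' else t@np.array(p['hand_eye'])
    return p
def w(p,x): return (p['W']@np.r_[x,1])[:3]
def onplane(p,uv,z):
    d=p['W'][:3,:3]@np.linalg.inv(p['K'])@np.r_[uv,1];o=p['W'][:3,3];return o+d*(z-o[2])/d[2]
def proj(p,X):
    c=np.linalg.inv(p['W'])@np.r_[X,1];q=p['K']@c[:3];return q[:2]/q[2]
E
python3 - <<'E'
from h import *
np.set_printoptions(precision=3,suppress=True)
s=ctrl.state();print(s)
a=[]
for n in('scene','side'):
    p=shot(n);a.append(p['color']);cv2.imwrite(f'pics/{n}0.png',cv2.resize(p['color'],(800,600)))
    print(n,p['W'][:3,3])
    for t in('slicing_cassette','dicing_cassette','dicer','tape_dispenser','sauce_bottle','spice_jar','recess','cover_hinge','cover_edge','end_a','end_b','cassette_top'):
        for r in ctrl.mark_of(p,t): print(t,round(r['confidence'],2),w(p,r['point']))
E
```

```text
{'t': 0.0, 'joints': array([ 1.098,  0.221,  1.528,  0.   ,  1.395, -0.126]), 'joint_vel': array([-0.001, -0.001, -0.001, -0.002, -0.002, -0.   ]), 'joint_efforts': array([ -0.   , -49.694, -38.938,  -0.   ,   0.012,   0.   ]), 'tool_pos': array([0.212, 0.587, 0.23 ]), 'orientation': array([ 0.173,  0.985, -0.001, -0.   ]), 'force': array([-0.399,  0.812,  0.571]), 'wrist_torque': array([ 0.057,  0.04 , -0.026]), 'gripper_force': 0.0, 'grip_width': 0.9976364015440496}
scene [0.972 1.085 0.88 ]
slicing_cassette 0.66 [ 0.46  -0.13   0.003]
slicing_cassette 0.53 [ 0.477 -0.177  0.016]
dicing_cassette 0.61 [ 0.472 -0.337  0.   ]
dicer 0.91 [0.428 0.268 0.005]
dicer 0.87 [ 0.25  -0.238 -0.003]
dicer 0.83 [0.193 0.349 0.003]
dicer 0.7 [ 0.425  0.521 -0.003]
dicer 0.24 [0.534 0.276 0.21 ]
tape_dispenser 0.87 [0.498 0.    0.003]
sauce_bottle 0.92 [ 0.682 -0.012  0.   ]
spice_jar 0.83 [ 0.659 -0.318  0.004]
spice_jar 0.43 [ 0.458 -0.13   0.013]
recess 0.86 [ 0.252 -0.241  0.047]
recess 0.66 [0.196 0.347 0.049]
recess 0.61 [0.425 0.27  0.045]
recess 0.56 [0.428 0.521 0.043]
cover_hinge 0.97 [0
[... 730 characters left out ...]
0.432 0.27  0.046]
sauce_bottle 0.69 [ 0.681 -0.016  0.003]
spice_jar 0.57 [ 0.664 -0.323  0.   ]
recess 0.95 [0.192 0.346 0.046]
recess 0.94 [ 0.252 -0.24   0.043]
recess 0.84 [0.425 0.52  0.045]
recess 0.68 [0.431 0.269 0.048]
cover_hinge 0.85 [0.497 0.527 0.08 ]
cover_hinge 0.81 [0.504 0.277 0.078]
cover_hinge 0.7 [0.264 0.348 0.08 ]
cover_hinge 0.57 [ 0.318 -0.235  0.081]
cover_edge 0.81 [0.125 0.349 0.082]
cover_edge 0.72 [0.535 0.272 0.207]
cover_edge 0.67 [0.36  0.508 0.081]
cover_edge 0.59 [ 0.189 -0.247  0.082]
end_a 0.71 [ 0.476 -0.179  0.012]
end_a 0.7 [ 0.44  -0.088  0.014]
end_b 0.71 [ 0.476 -0.179  0.012]
end_b 0.7 [ 0.44  -0.088  0.014]
cassette_top 0.85 [ 0.458 -0.128  0.014]
```

View pics/scene0.png

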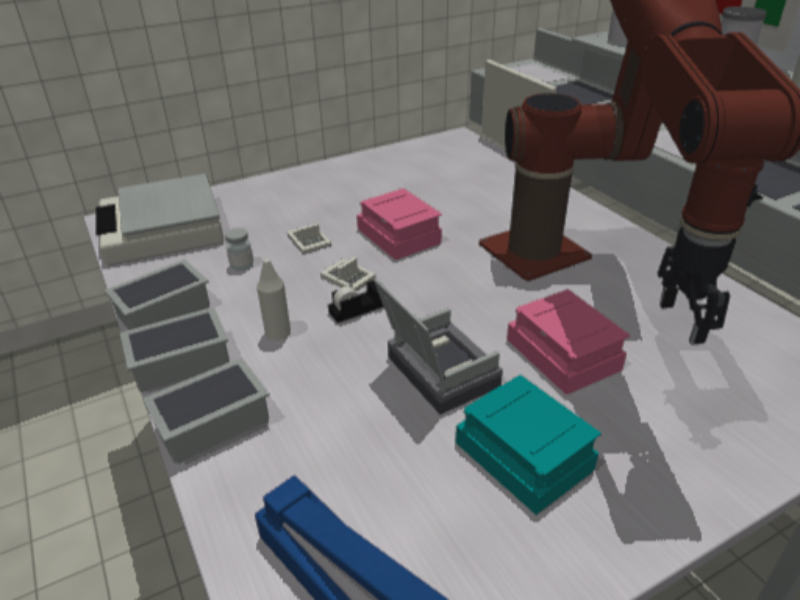

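View pics/side0.png

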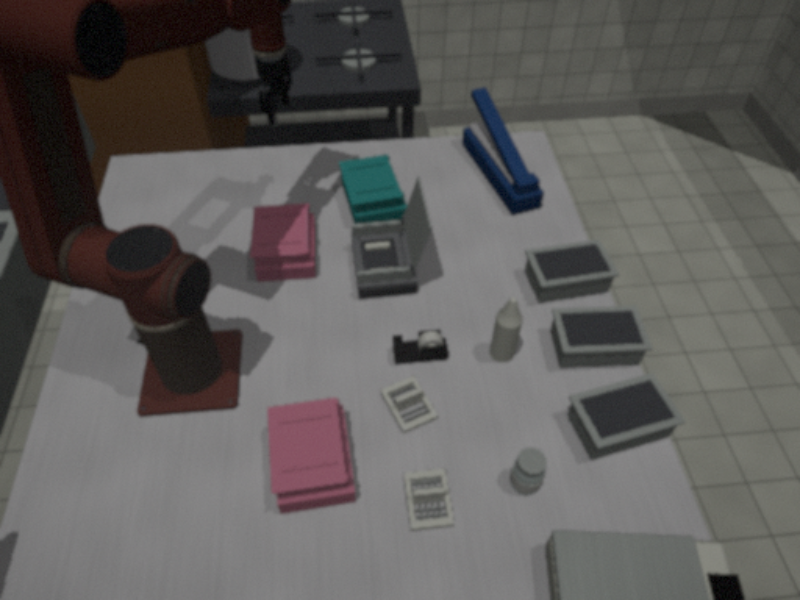

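The grey dicer is at about scene px (445,355), with its cover open and leaning. One cassette lies beside the tape dispenser (345,275) and the other at (308,238). I'll go above the cassette near the dispenser, look at it closely there, and take the dicer from close by on the way.

```bash
cat >> h.py <<'E'
def plan(x,y,z,yaw,N,tilt=0):
    """yaw: direction of tool y in world, deg; tool z down. prints per-row equal offset/turn"""
    a=np.radians(yaw);ty=np.r_[np.cos(a),np.sin(a),0];tz=np.r_[0,0,-1.];G=np.c_[np.cross(ty,tz),ty,tz]
    M=T();rv=R.from_matrix(M[:3,:3].T@G).as_rotvec();D=M[:3,:3].T@(np.r_[x,y,z]-M[:3,3])
    S=sum(R.from_rotvec(rv*k/N).as_matrix() for k in range(N));d=np.linalg.solve(S,D)
    print('rows',N,'off',np.round(d,4),'turn',np.round(np.degrees(rv)/N,2),'tot',np.round(D,4),np.round(np.degrees(rv),1))
E
python3 - <<'E'
from h import *
np.set_printoptions(precision=3,suppress=True)
p=ctrl.get_image('wrist');print(p['hand_eye'],p['K'])
plan(0.36,0.27,0.38,111,10); plan(0.36,0.27,0.38,95,10)
E
```

```text
[[ 0.001 -0.956 -0.292  0.074]
 [ 1.     0.001 -0.    -0.   ]
 [ 0.    -0.292  0.956 -0.142]
 [ 0.     0.     0.     1.   ]] [[273.933   0.    258.708]
 [  0.    273.933 197.589]
 [  0.      0.      1.   ]]
rows 10 off [-0.016 -0.032 -0.015] turn [-0.   -0.   -4.09] tot [-0.247 -0.249 -0.149] [ -0.   -0.  -40.9]
rows 10 off [-0.019 -0.029 -0.015] turn [-0.   -0.   -2.49] tot [-0.247 -0.249 -0.149] [ -0.   -0.  -24.9]
```

Call:
servo_tool(offset=[[-0.016, -0.032, -0.015], [-0.016, -0.032, -0.015], [-0.016, -0.032, -0.015], [-0.016, -0.032, -0.015], [-0.016, -0.032, -0.015]], turn=[[0, 0, -4.1], [0, 0, -4.1], [0, 0, -4.1], [0, 0, -4.1], [0, 0, -4.1]], fingers=0.06)

```text
t: 1.98
tool_pos: [0.2583, 0.4147, 0.307]
orientation: [-0.007, 1.0, 0.0, 0.0]
force: [0.1, 0.5, 0.5]
grip_width: 0.7
gripper_force: 0.0
```

Call:
servo_tool(offset=[[-0.016, -0.032, -0.015], [-0.016, -0.032, -0.015], [-0.016, -0.032, -0.015], [-0.016, -0.032, -0.015], [-0.016, -0.032, -0.015]], turn=[[0, 0, -4.1], [0, 0, -4.1], [0, 0, -4.1], [0, 0, -4.1], [0, 0, -4.1]])

```text
t: 2.6
tool_pos: [0.3618, 0.2697, 0.3821]
orientation: [-0.185, 0.983, 0.0, 0.0]
force: [0.2, 0.6, 0.0]
grip_width: 0.7
gripper_force: 0.0
```

```bash
python3 - <<'E'
from h import *
np.set_printoptions(precision=4,suppress=True)
print(T(),ctrl.state()['joints'],np.abs(ctrl.state()['joint_vel']).max())
for i in range(2):
    p=shot('wrist')
    for t in('dicer','recess','cover_hinge','cover_edge','ejector_left'):
        for r in ctrl.mark_of(p,t): print(t,round(r['confidence'],2),w(p,r['point']))
cv2.imwrite('pics/w1.png',cv2.resize(p['color'],(800,600)))
np.savez('w1.npz',W=p['W'],K=p['K'],c=p['color'])
plan(0.40,-0.127,0.28,111,7)
E
```

```text
[[-0.9319 -0.3628  0.0008  0.3618]
 [-0.3628  0.9319  0.0005  0.2697]
 [-0.0009  0.0001 -1.      0.3821]
 [ 0.      0.      0.      1.    ]] [ 0.4655 -0.2607  1.723   0.      1.6784 -1.4765] 1.1868839039999517
dicer 0.95 [ 0.4259  0.518  -0.0006]
dicer 0.92 [ 0.1944  0.3472 -0.0041]
recess 0.9 [0.4352 0.2679 0.0454]
cover_hinge 0.89 [0.4989 0.2716 0.0797]
cover_hinge 0.7 [0.262  0.3479 0.0785]
cover_hinge 0.59 [0.4985 0.5307 0.0796]
cover_edge 0.88 [0.1314 0.3432 0.0835]
cover_edge 0.83 [0.5372 0.2717 0.2109]
cover_edge 0.82 [0.3636 0.5075 0.0846]
cover_edge 0.4 [ 0.4791 -0.1769  0.012 ]Traceback (most recent call last):
  File "<stdin>", line 7, in <module>
ValueError: it knows: cassette_top, cover_edge, cover_hinge, dicer, dicing_cassette, end, recess, sauce_bottle, slicing_cassette, spice_jar, tape_dispenser
```

```bash
python3 - <<'E'
from h import *
np.set_printoptions(precision=4,suppress=True)
for i in range(3):
    p=shot('wrist')
    if i==0: print(T()[:3,3],np.abs(ctrl.state()['joint_vel']).max())
    for t in('dicer','recess','cover_hinge','cover_edge'):
        for r in ctrl.mark_of(p,t):
            x=w(p,r['point'])
            if .4<x[0] and .2<x[1]<.35: print(t,round(r['confidence'],2),x)
cv2.imwrite('pics/w1.png',cv2.resize(p['color'],(800,600)))
np.savez('w1.npz',W=p['W'],K=p['K'],c=p['color'])
plan(0.40,-0.127,0.28,111,7)
E
```

```text
[0.3607 0.2711 0.3808] 0.012184089737893738
dicer 0.88 [0.4325 0.2675 0.0017]
recess 0.68 [0.4341 0.2669 0.0452]
cover_hinge 0.76 [0.4978 0.2741 0.0762]
cover_hinge 0.74 [0.4307 0.2666 0.0447]
cover_edge 0.82 [0.5391 0.2707 0.2087]
cover_edge 0.63 [0.4998 0.2722 0.0804]
dicer 0.56 [0.4379 0.2706 0.0002]
recess 0.76 [0.4346 0.2673 0.0451]
cover_hinge 0.95 [0.4962 0.2702 0.0797]
cover_edge 0.77 [0.5404 0.2716 0.21  ]
cover_edge 0.5 [0.4342 0.2666 0.0004]
dicer 0.86 [0.4347 0.264  0.0024]
dicer 0.5 [0.4335 0.2669 0.0445]
recess 0.8 [0.4363 0.268  0.0448]
recess 0.36 [0.4981 0.2715 0.0813]
cover_hinge 0.78 [0.4993 0.2731 0.0797]
cover_edge 0.66 [0.5401 0.2709 0.2098]
rows 7 off [ 0.0153 -0.055   0.0145] turn [ 0.   -0.    0.02] tot [ 0.1072 -0.3849  0.1013] [ 0.  -0.   0.1]
```

View pics/w1.png

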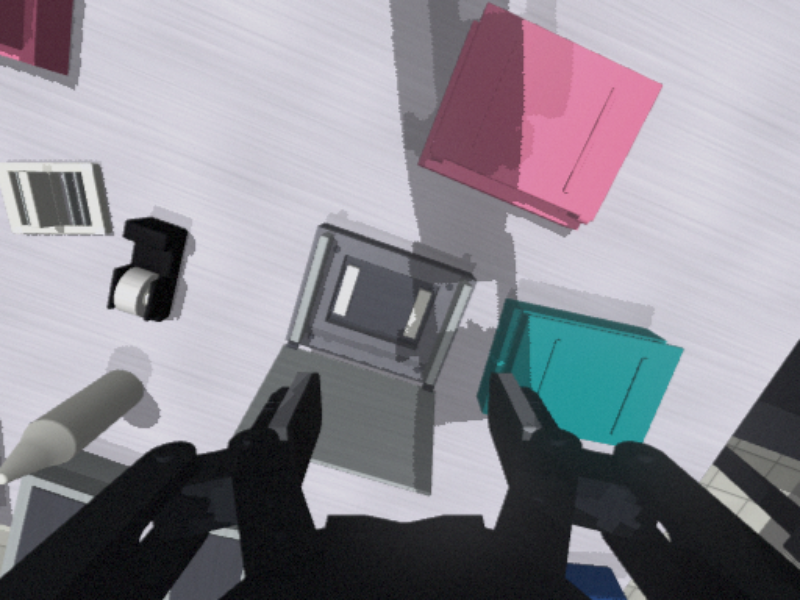

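The wrist view shows the dark recess (corners near px (345,258), (437,290), (418,345), (330,320)) with its two white ejectors. The cassette at (55,197), left of the dispenser, has stripes in one direction only, so it is the slicing one. I'll move over it.

Call:
servo_tool(offset=[[0.0155, -0.055, 0.0145], [0.0155, -0.055, 0.0145], [0.0155, -0.055, 0.0145], [0.0155, -0.055, 0.0145], [0.0155, -0.055, 0.0145]], turn=[[0, 0, 0], [0, 0, 0], [0, 0, 0], [0, 0, 0], [0, 0, 0]])

```text
t: 4.22
tool_pos: [0.388, -0.0155, 0.3087]
orientation: [-0.183, 0.983, -0.0, 0.001]
force: [1.5, 0.1, 0.3]
grip_width: 0.706
gripper_force: 0.0
```

Call:
servo_tool(offset=[[0.0155, -0.055, 0.0145], [0.0155, -0.055, 0.0145], [0, 0, 0], [0, 0, 0], [0, 0, 0]], turn=[[0, 0, 0], [0, 0, 0], [0, 0, 0], [0, 0, 0], [0, 0, 0]])

```text
t: 4.85
tool_pos: [0.3992, -0.1266, 0.2803]
orientation: [-0.184, 0.983, -0.0, 0.0]
force: [-0.4, 0.2, -0.2]
grip_width: 0.701
gripper_force: 0.0
```

```bash
cat >> h.py <<'E'
from scipy.optimize import minimize
def rect(x,y,yaw,z,lx,ly):
    c,s=np.cos(yaw),np.sin(yaw);P=np.array([[-lx,-ly],[lx,-ly],[lx,ly],[-lx,ly]])/2
    return [np.r_[x+c*a-s*b,y+s*a+c*b,z] for a,b in P]
def fit(p,rects,x0,span=(.008,.008,.06)):
    """rects: list of (dx,dy,z,lx,ly) in body frame; maximise gradient across the lines"""
    g=cv2.GaussianBlur(cv2.cvtColor(p['color'],cv2.COLOR_BGR2GRAY),(0,0),1.0).astype(np.float32)
    gx=cv2.Sobel(g,cv2.CV_32F,1,0);gy=cv2.Sobel(g,cv2.CV_32F,0,1)
    def score(v):
        t=0
        for dx,dy,z,lx,ly in rects:
            c,s=np.cos(v[2]),np.sin(v[2])
            q=np.array([proj(p,X) for X in rect(v[0]+c*dx-s*dy,v[1]+s*dx+c*dy,v[2],z,lx,ly)])
            for i in range(4):
                a,b=q[i],q[(i+1)%4];n=np.array([-(b-a)[1],(b-a)[0]])/np.linalg.norm(b-a)
                u=(a+(b-a)*np.linspace(.05,.95,40)[:,None]).astype(np.float32)
                G=cv2.remap(gx,u[:,:1],u[:,1:],1)*n[0]+cv2.remap(gy,u[:,:1],u[:,1:],1)*n[1]
                t+=np.minimum(np.abs(G),150).mean()
        return -t
    best=min((minimize(score,np.array(x0)+np.array(o)*span,method='Nelder-Mead',options=dict(initial_simplex=np.array(x0)+np.array(o)*span+np.vstack([np.zeros(3),np.diag([.003,.003,.02])]))) for o in [(0,0,0),(1,0,0),(-1,0,0),(0,1,0),(0,-1,0),(0,0,1),(0,0,-1)]),key=lambda r:r.fun)
    return best.x,-best.fun
def draw(p,im,v,rects,col,k):
    for dx,dy,z,lx,ly in rects:
        c,s=np.cos(v[2]),np.sin(v[2])
        q=np.array([proj(p,X) for X in rect(v[0]+c*dx-s*dy,v[1]+s*dx+c*dy,v[2],z,lx,ly)])
        cv2.polylines(im,[np.int32((q+.5)*k*16)],True,col,1,cv2.LINE_AA,4)
REC=[(0,0,.045,.084,.114)]
E
python3 - <<'E'
from h import *
np.set_printoptions(precision=4,suppress=True)
d=np.load('w1.npz');q=dict(W=d['W'],K=d['K'],color=d['c'])
fd,s=fit(q,REC,(.434,.268,.07));print('dicer',fd,s)
p=shot('wrist');print(T()[:3,3],np.abs(ctrl.state()['joint_vel']).max())
for t in('slicing_cassette','cassette_top','end_a','dicing_cassette'):
    for r in ctrl.mark_of(p,t): print(t,round(r['confidence'],2),w(p,r['point']))
C=[(0,0,.014,.08,.11)]
fc,s=fit(p,C,(.458,-.129,.37));print('cass',fc,s)
k=2;A=cv2.resize(q['color'],None,fx=4,fy=4)
draw(q,A,fd,REC,(0,0,255),4);A=A[500:1100,600:1350]
B=cv2.resize(p['color'],None,fx=2,fy=2);draw(p,B,fc,C,(0,0,255),2)
u=(np.mean([proj(p,[fc[0],fc[1],.014])],0)*2).astype(int);B=B[max(0,u[1]-200):u[1]+200,max(0,u[0]-200):u[0]+200]
im=np.zeros((600,800,3),np.uint8);A=cv2.resize(A,(400,320));im[:320,:400]=A;im[:B.shape[0],400:400+B.shape[1]]=B
cv2.imwrite('pics/f1.png',im)
E
```

```text
dicer [0.4318 0.2686 0.0328] 431.14839061897
[ 0.3992 -0.1264  0.2804] 0.002863437000510786
slicing_cassette 0.71 [ 0.5001 -0.0026  0.001 ]
slicing_cassette 0.61 [ 0.4595 -0.1283 -0.0003]
cassette_top 0.74 [ 0.459  -0.1284  0.0109]
end_a 0.79 [ 0.4457 -0.0884  0.0102]
end_a 0.58 [ 0.4769 -0.1768  0.0123]
dicing_cassette 0.87 [ 0.474  -0.3443  0.0005]
dicing_cassette 0.25 [0.4352 0.2644 0.0427]
dicing_cassette 0.16 [ 0.4422 -0.0874  0.01  ]
cass [ 0.4559 -0.1186  0.3533] 308.1369406763164
```

View pics/f1.png

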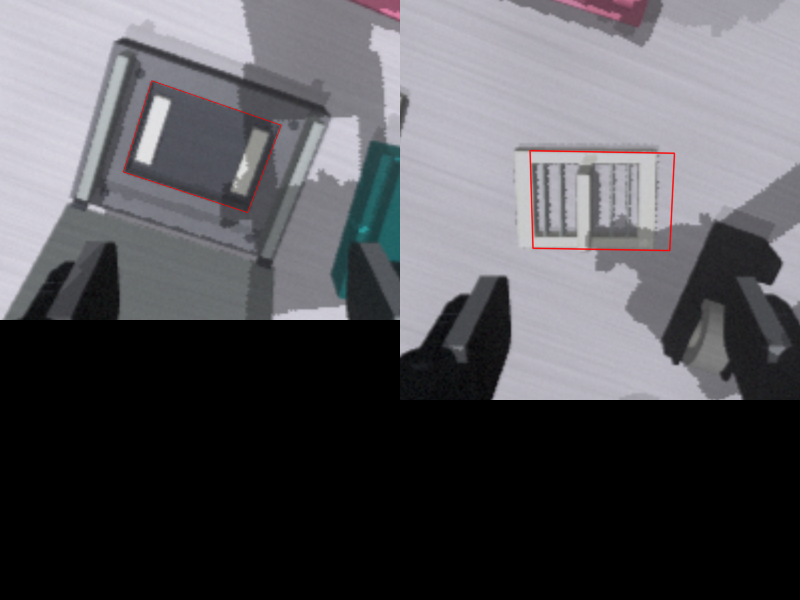

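The dicer rim fit lies exactly on the recess. The cassette (slicing: stripes one way, rib at px (585,205)) is real, but its fit slid about 16 px to the right, so I'll refit with a tighter start.

```bash
python3 - <<'E'
from h import *
np.set_printoptions(precision=4,suppress=True)
p=shot('wrist');M=T()
C=[(0,0,.014,.08,.11),(0,0,.044,.06,.01)]
for sp in((.003,.003,.02),(.005,.005,.03)):
    fc,s=fit(p,C,(.4595,-.1288,.35),sp);print('cass',fc,s)
fc2,s=fit(p,C[:1],(.4595,-.1288,.35),(.003,.003,.02));print('cass',fc2,s)
ys=111.0
B=cv2.resize(p['color'],None,fx=2,fy=2);draw(p,B,fc,C,(0,0,255),2)
u=(proj(p,[fc[0],fc[1],.014])*2).astype(int);B=B[u[1]-150:u[1]+150,u[0]-200:u[0]+200]
cv2.imwrite('pics/f2.png',cv2.resize(B,(800,600)))
for z in(.10,.024): plan(fc[0],fc[1],z,90+np.degrees(fc[2]),6)
E
```

```text
cass [ 0.4602 -0.1301  0.3593] 642.4469331120479
cass [ 0.4603 -0.1301  0.3582] 642.4785193274023
cass [ 0.4607 -0.131   0.3609] 296.61694084869157
rows 6 off [-0.0093 -0.0041  0.03  ] turn [-0.    0.    0.11] tot [-0.0559 -0.0251  0.1801] [-0.   0.   0.7]
rows 6 off [-0.0093 -0.0041  0.0427] turn [-0.    0.    0.11] tot [-0.0558 -0.025   0.2561] [-0.   0.   0.7]
```

View pics/f2.png

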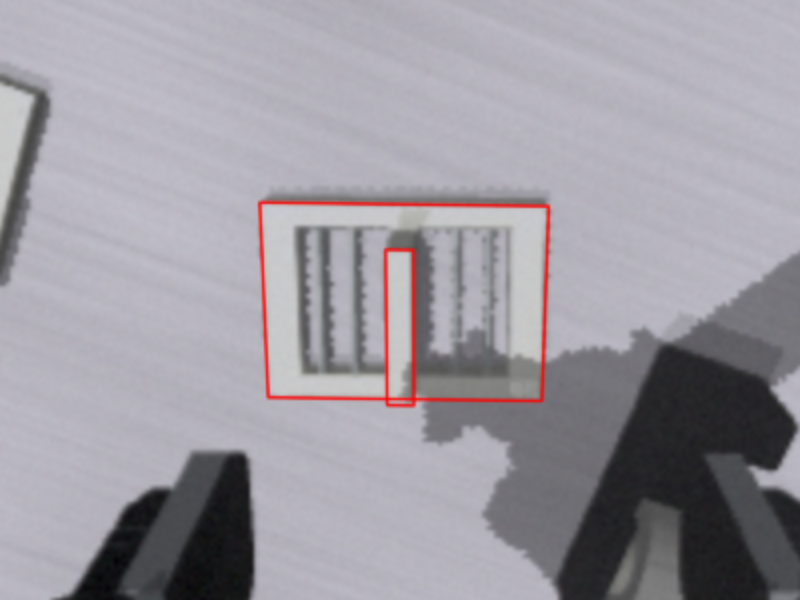

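The fit matches the outline of both frame and rib. I'll descend in two stages.

Call:
servo_tool(offset=[[-0.014, -0.0063, 0.044], [-0.014, -0.0063, 0.044], [-0.014, -0.0063, 0.044], [-0.014, -0.0063, 0.044], [0, 0, 0]], turn=[[0, 0, 0.7], [0, 0, 0], [0, 0, 0], [0, 0, 0], [0, 0, 0]], fingers=0.04)

```text
t: 5.78
tool_pos: [0.4577, -0.1298, 0.1001]
orientation: [-0.178, 0.984, 0.002, -0.003]
force: [-0.8, 0.1, 0.3]
grip_width: 0.468
gripper_force: 0.0
```

```bash
python3 - <<'E'
from h import *
print(T()[:3,3]); plan(.4602,-.1301,.018,90+np.degrees(.358),4)
E
```

```text
[ 0.45765884 -0.12976965  0.1000617 ]
rows 4 off [-0.0006 -0.0004  0.0205] turn [ 0.09 -0.08 -0.01] tot [-0.0027 -0.0017  0.082 ] [ 0.3 -0.3 -0. ]
```

Call:
servo_tool(offset=[[0, 0, 0.025], [0, 0, 0.025], [0, 0, 0.02], [0, 0, 0.012], [0, 0, 0]], turn=[[0, 0, 0], [0, 0, 0], [0, 0, 0], [0, 0, 0], [0, 0, 0]])

```text
t: 6.4
tool_pos: [0.4602, -0.1315, 0.0224]
orientation: [-0.177, 0.984, -0.0, 0.0]
force: [-0.3, 0.7, 0.8]
grip_width: 0.469
gripper_force: 0.0
```

```bash
python3 - <<'E'
from h import *
print(T()[:3,3],ctrl.state()['force']); plan(.4602,-.1301,.018,90+np.degrees(.358),1)
E
```

```text
[ 0.46022902 -0.13146631  0.02237276] [-0.29955674  0.73494666  0.82408113]
rows 1 off [-0.0004  0.0013  0.0044] turn [-0.01  0.   -0.08] tot [-0.0004  0.0013  0.0044] [-0.   0.  -0.1]
```

Call:
servo_tool(offset=[[0, 0.0013, 0.004], [0, 0, 0], [0, 0, 0], [0, 0, 0], [0, 0, 0]], turn=[[0, 0, 0], [0, 0, 0], [0, 0, 0], [0, 0, 0], [0, 0, 0]])

```text
t: 7.02
tool_pos: [0.4597, -0.1302, 0.0179]
orientation: [-0.177, 0.984, -0.0, 0.0]
force: [-0.3, -0.3, -0.7]
grip_width: 0.465
gripper_force: 0.0
```

Call:
servo_tool(offset=[[0, 0, 0], [0, 0, 0], [0, 0, 0], [0, 0, 0], [0, 0, 0]], turn=[[0, 0, 0], [0, 0, 0], [0, 0, 0], [0, 0, 0], [0, 0, 0]], fingers=0, grip_force=50)

```text
t: 7.65
tool_pos: [0.4598, -0.1303, 0.0179]
orientation: [-0.177, 0.984, -0.0, 0.0]
force: [-0.1, -0.4, 1.3]
grip_width: 0.11
gripper_force: 49.9
```

Call:
servo_tool(offset=[[0, 0, -0.02], [0, 0, -0.05], [0, 0, -0.05], [0, 0, -0.05], [0, 0, 0]], turn=[[0, 0, 0], [0, 0, 0], [0, 0, 0], [0, 0, 0], [0, 0, 0]])

```text
t: 8.28
tool_pos: [0.4623, -0.1313, 0.1923]
orientation: [-0.177, 0.984, -0.002, 0.004]
force: [0.1, 0.2, -2.1]
grip_width: 0.11
gripper_force: 49.6
```

```bash
python3 - <<'E'
from h import *
s=ctrl.state();print(T()[:3,3],s['force'],s['grip_width'],s['gripper_force'])
p=shot('wrist');cv2.imwrite('pics/g1.png',p['color']);np.savez('g1.npz',W=p['W'],K=p['K'],c=p['color'])
plan(.4318,.2686,.19,90+np.degrees(.033),10)
plan(.4318,.2686,.19,90+np.degrees(.033),8)
E
```

```text
[ 0.4622764  -0.13132763  0.192296  ] [ 0.10651695  0.23082182 -2.10180517] 0.10958792535896289 49.57678020000458
rows 10 off [-0.0056  0.0398 -0.0001] turn [-0.01  0.02  1.85] tot [-0.1123  0.3841 -0.0013] [-0.1  0.2 18.5]
rows 8 off [-0.0072  0.0497 -0.0001] turn [-0.02  0.02  2.32] tot [-0.1123  0.3841 -0.0013] [-0.1  0.2 18.5]
```

View pics/g1.png

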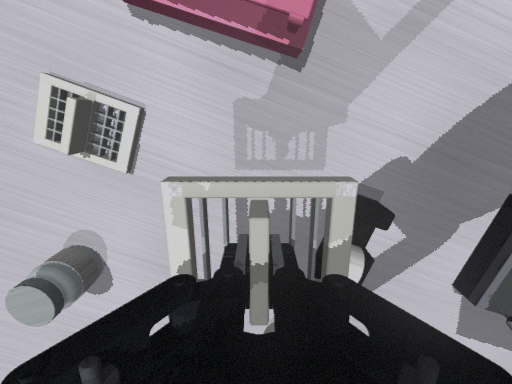

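The cassette is held squarely on its rib: frame at px 163–357, rib at 260, which is the image centre. The grid cassette at (88,120) is untouched. I'll carry it over the dicer.

Call:
servo_tool(offset=[[-0.007, 0.0497, 0], [-0.007, 0.0497, 0], [-0.007, 0.0497, 0], [-0.007, 0.0497, 0], [-0.007, 0.0497, 0]], turn=[[0, 0, 2.3], [0, 0, 2.3], [0, 0, 2.3], [0, 0, 2.3], [0, 0, 2.3]])

```text
t: 8.95
tool_pos: [0.4237, 0.1194, 0.1854]
orientation: [-0.077, 0.997, -0.0, -0.002]
force: [-0.7, -1.0, -2.1]
grip_width: 0.104
gripper_force: 49.7
```

Call:
servo_tool(offset=[[-0.007, 0.0497, 0], [-0.007, 0.0497, 0], [-0.007, 0.0497, 0], [0, 0, 0], [0, 0, 0]], turn=[[0, 0, 2.3], [0, 0, 2.3], [0, 0, 2.3], [0, 0, 0], [0, 0, 0]])

```text
t: 9.57
tool_pos: [0.4278, 0.2679, 0.1855]
orientation: [-0.018, 1.0, -0.001, -0.002]
force: [-0.7, 0.3, -1.3]
grip_width: 0.104
gripper_force: 49.9
```

```bash
python3 - <<'E'
from h import *
s=ctrl.state();print(T()[:3,3],s['force'],s['grip_width'],s['joints'])
plan(.4318,.2686,.100,90+np.degrees(.033),4)
E
```

```text
[0.42784515 0.26785142 0.18551325] [-0.73094183  0.28673683 -1.30699577] 0.10419248700169341 [ 4.03294682e-01 -2.72972128e-02  1.88086386e+00 -4.53763851e-04
  1.29238417e+00 -1.20386265e+00]
rows 4 off [-0.001   0.0002  0.0214] turn [-0.03 -0.06  0.05] tot [-0.0043  0.0008  0.0855] [-0.1 -0.2  0.2]
```

Call:
servo_tool(offset=[[-0.004, 0.001, 0.02], [0, 0, 0.022], [0, 0, 0.022], [0, 0, 0.02], [0, 0, 0]], turn=[[0, 0, 0], [0, 0, 0], [0, 0, 0], [0, 0, 0], [0, 0, 0]])

```text
t: 10.2
tool_pos: [0.4314, 0.2675, 0.1014]
orientation: [-0.017, 1.0, -0.001, -0.002]
force: [1.1, -0.1, -1.0]
grip_width: 0.102
gripper_force: 49.8
```

```bash
python3 - <<'E'
from h import *
np.set_printoptions(precision=4,suppress=True)
p=shot('wrist');M=T();s=ctrl.state();print(M[:3,3],s['force'],np.abs(s['joint_vel']).max())
plan(.4318,.2686,.062,90+np.degrees(.033),2)
B=cv2.resize(p['color'],(800,600));v=(.4318,.2686,.0328)
draw(p,B,v,REC,(0,0,255),1.5625)
yaw=np.arctan2(M[1,1],M[0,1])-np.pi/2
draw(p,B,(M[0,3],M[1,3],yaw),[(0,0,M[2,3]-.004,.08,.11)],(0,255,0),1.5625)
cv2.imwrite('pics/g2.png',B)
E
```

```text
[0.4325 0.2682 0.1028] [ 0.2211  0.8387 -0.4327] 0.030682491011655617
rows 2 off [0.0003 0.0003 0.0204] turn [-0.03 -0.07  0.03] tot [0.0005 0.0005 0.0408] [-0.1 -0.1  0.1]
```

View pics/g2.png

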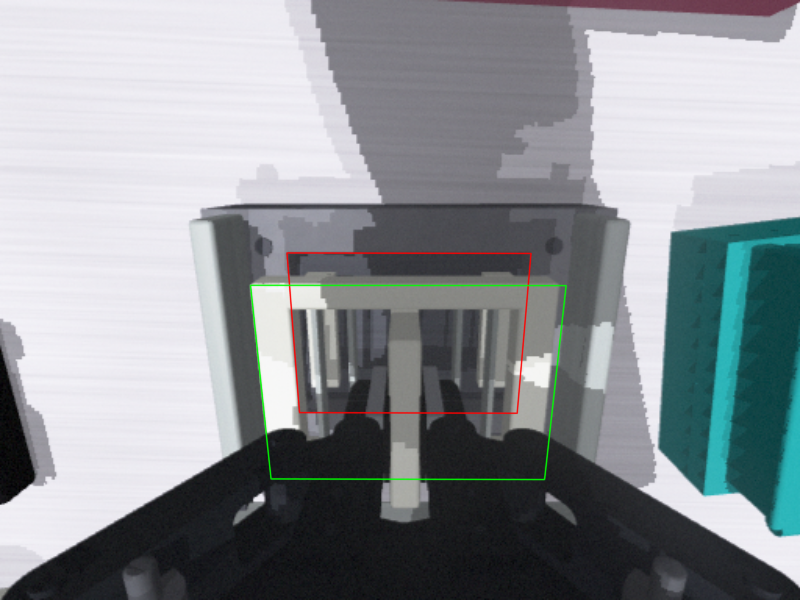

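The green outline (cassette from the tool pose) matches the frame's front edge at row 285. The red recess rim is centred at column 409, between the deck screws at (263,246) and (555,246). I'll lower it toward the mouth.

Call:
servo_tool(offset=[[0.001, 0.0004, 0.015], [0, 0, 0.015], [0, 0, 0.006], [0, 0, 0.002], [0, 0, 0]], turn=[[0, 0, 0], [0, 0, 0], [0, 0, 0], [0, 0, 0], [0, 0, 0]])

```text
t: 10.88
tool_pos: [0.4323, 0.2701, 0.0659]
orientation: [-0.018, 1.0, 0.0, 0.0]
force: [0.9, -0.1, -1.7]
grip_width: 0.106
gripper_force: 49.9
```

```bash
python3 - <<'E'
from h import *
np.set_printoptions(precision=4,suppress=True)
p=shot('wrist');M=T();s=ctrl.state();print(M[:3,3],s['force'],np.abs(s['joint_vel']).max())
plan(.4314,.2686,.058,90+np.degrees(.033),1)
B=cv2.resize(p['color'],None,fx=3,fy=3,interpolation=cv2.INTER_CUBIC);v=(.4318,.2686,.0328)
draw(p,B,v,REC,(0,0,255),3)
a=proj(p,rect(*v,.045,.084,.114)[0])*3;b=proj(p,rect(*v,.045,.084,.114)[3])*3;print(a,b)
u=((a+b)/2).astype(int);B=B[max(0,u[1]-250):u[1]+250,u[0]-400:u[0]+400]
cv2.imwrite('pics/g3.png',B)
E
```

```text
[0.4325 0.2702 0.0661] [ 1.1715  0.4025 -1.6667] 0.004600442431978864
rows 1 off [ 0.0011 -0.0015  0.0081] turn [0.01 0.03 0.15] tot [ 0.0011 -0.0015  0.0081] [0.  0.  0.1]
[487.7441 505.738 ] [1054.1105  507.6949]
```

View pics/g3.png

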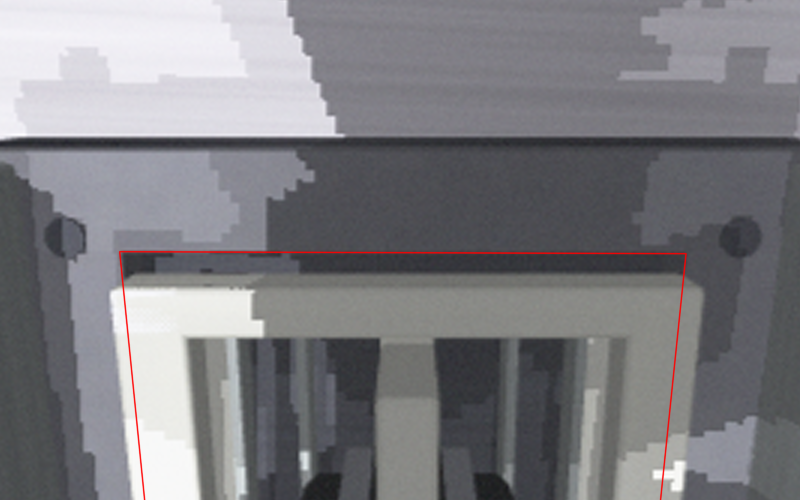

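The rim at row 252 sits on the real edge. The cassette is about 1–1.5 mm toward +x and 1 mm toward +y, so I'll correct that and then lower onto the ejectors.

Call:
servo_tool(offset=[[0.0014, -0.0012, 0], [0, 0, 0], [0, 0, 0.003], [0, 0, 0.002], [0, 0, 0]], turn=[[0, 0, 0.1], [0, 0, 0], [0, 0, 0], [0, 0, 0], [0, 0, 0]])

```text
t: 11.55
tool_pos: [0.4306, 0.2686, 0.0605]
orientation: [-0.017, 1.0, -0.0, -0.0]
force: [0.3, -0.7, -1.8]
grip_width: 0.108
gripper_force: 49.9
```

```bash
python3 - <<'E'
from h import *
s=ctrl.state();print(T()[:3,3],s['force'])
plan(.4312,.2687,.0585,90+np.degrees(.033),1)
E
```

```text
[0.43061241 0.26864214 0.06045139] [ 0.32573852 -0.74565643 -1.79494632]
rows 1 off [-0.0006  0.      0.002 ] turn [-0.02 -0.04  0.04] tot [-0.0006  0.      0.002 ] [-0. -0.  0.]
```

Call:
servo_tool(offset=[[0, 0, 0.001], [0, 0, 0.001], [0, 0, 0.0003], [0, 0, 0], [0, 0, 0]], turn=[[0, 0, 0], [0, 0, 0], [0, 0, 0], [0, 0, 0], [0, 0, 0]])

```text
t: 12.18
tool_pos: [0.4309, 0.2688, 0.0585]
orientation: [-0.017, 1.0, 0.0, 0.0]
force: [0.5, 1.5, -0.9]
grip_width: 0.108
gripper_force: 49.9
```

Call:
servo_tool(offset=[[0, 0, 0], [0, 0, 0], [0, 0, 0], [0, 0, 0], [0, 0, 0]], turn=[[0, 0, 0], [0, 0, 0], [0, 0, 0], [0, 0, 0], [0, 0, 0]], fingers=0.04)

```text
t: 12.8
tool_pos: [0.4309, 0.2688, 0.0585]
orientation: [-0.017, 1.0, 0.0, 0.0]
force: [-0.0, -0.3, 0.5]
grip_width: 0.47
gripper_force: 0.0
```

Call:
servo_tool(offset=[[0, 0, -0.02], [0, 0, -0.03], [0, 0, -0.03], [0, 0, -0.02], [0, 0, 0]], turn=[[0, 0, 0], [0, 0, 0], [0, 0, 0], [0, 0, 0], [0, 0, 0]])

```text
t: 13.42
tool_pos: [0.4321, 0.2693, 0.1603]
orientation: [-0.017, 1.0, 0.001, 0.002]
force: [0.7, -0.3, -0.7]
grip_width: 0.466
gripper_force: 0.0
```

```bash
python3 - <<'E'
from h import *
np.set_printoptions(precision=4,suppress=True)
p=shot('wrist');p=shot('wrist');M=T();s=ctrl.state();print(M[:3,3],s['force'],np.abs(s['joint_vel']).max())
C=[(0,0,.054,.08,.11),(0,0,.084,.06,.01)]
fc,sc=fit(p,C,(.4315,.2688,.033),(.003,.003,.02));print(fc,sc)
for n in('scene','side'):
    q=shot(n)
    for t in('cassette_top','end_a','cover_edge','cover_hinge'):
        for r in ctrl.mark_of(q,t):
            x=w(q,r['point'])
            if .15<x[1]<.38 and x[0]>.35: print(n,t,round(r['confidence'],2),x)
B=cv2.resize(p['color'],(800,600));draw(p,B,fc,C,(0,0,255),1.5625);cv2.imwrite('pics/p1.png',B)
E
```

```text
[0.4305 0.2686 0.1578] [ 0.2194 -0.3435 -0.9454] 0.016499314222863083
[0.431  0.2683 0.0381] 1005.7837629960487
scene cassette_top 0.92 [0.4325 0.27   0.0527]
scene end_a 0.69 [0.4358 0.2207 0.0541]
scene end_a 0.59 [0.4295 0.3227 0.0553]
scene cover_edge 0.66 [0.5371 0.2741 0.2131]
scene cover_hinge 0.66 [0.5011 0.2725 0.0795]
scene cover_hinge 0.45 [0.431  0.2697 0.0527]
side cassette_top 0.94 [0.4307 0.269  0.0548]
side end_a 0.93 [0.4255 0.3171 0.0525]
side end_a 0.86 [0.4324 0.2192 0.0484]
side cover_edge 0.91 [0.5363 0.2727 0.2103]
side cover_edge 0.32 [0.4347 0.2172 0.053 ]
side cover_hinge 0.79 [0.5037 0.274  0.0784]
side cover_hinge 0.71 [0.5359 0.273  0.2081]
```

View pics/p1.png

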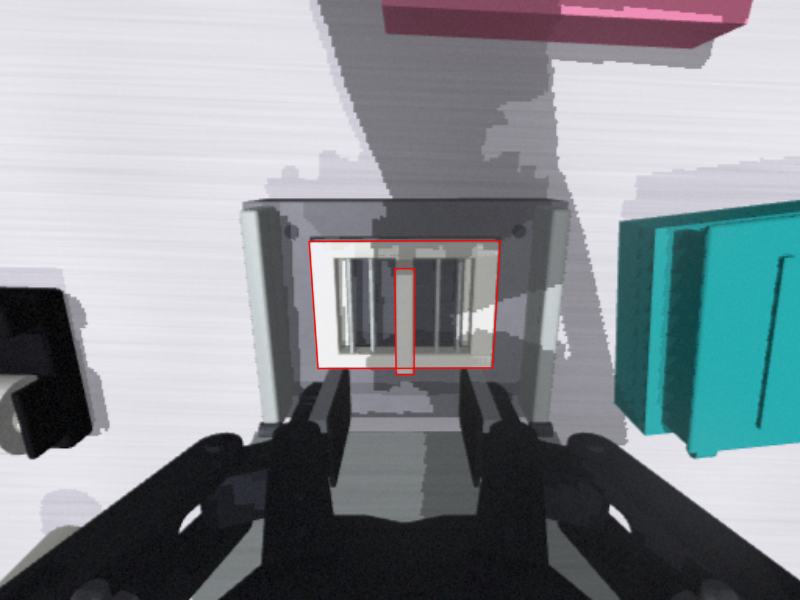

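The cassette stands proud in the mouth and is aligned (fit x .431, y .2683, yaw within 0.005 rad). With the fingers at 75 mm opening both tips land on the end bars, so I can press both ends at once.

Call:
servo_tool(offset=[[0, 0, 0], [0, 0, 0.02], [0, 0, 0.03], [0, 0, 0.03], [0, 0, 0.02]], turn=[[0, 0, 0], [0, 0, 0], [0, 0, 0], [0, 0, 0], [0, 0, 0]], fingers=0.075)

```text
t: 14.65
tool_pos: [0.4302, 0.2685, 0.0571]
orientation: [-0.017, 1.0, -0.0, -0.001]
force: [1.0, 0.8, 0.8]
grip_width: 0.879
gripper_force: 0.0
```

Call:
servo_tool(offset=[[0, 0, 0], [0, 0, 0.003], [0, 0, 0.003], [0, 0, 0.002], [0, 0, 0]], turn=[[0, 0, 0], [0, 0, 0], [0, 0, 0], [0, 0, 0], [0, 0, 0]])

```text
t: 15.28
tool_pos: [0.4309, 0.2688, 0.0506]
orientation: [-0.017, 1.0, 0.0, 0.0]
force: [0.2, 0.1, 0.1]
grip_width: 0.883
gripper_force: 0.0
```

Call:
servo_tool(offset=[[0, 0, 0.002], [0, 0, 0.002], [0, 0, 0.002], [0, 0, 0.001], [0, 0, 0]], turn=[[0, 0, 0], [0, 0, 0], [0, 0, 0], [0, 0, 0], [0, 0, 0]])

```text
t: 15.9
tool_pos: [0.4309, 0.2688, 0.0444]
orientation: [-0.017, 1.0, -0.0, -0.0]
force: [-4.3, -2.6, 9.2]
grip_width: 0.881
gripper_force: 5.0
```

Call:
servo_tool(offset=[[0, 0, 0.001], [0, 0, 0.001], [0, 0, 0.001], [0, 0, 0.001], [0, 0, 0]], turn=[[0, 0, 0], [0, 0, 0], [0, 0, 0], [0, 0, 0], [0, 0, 0]])

```text
t: 16.52
tool_pos: [0.4309, 0.2688, 0.0408]
orientation: [-0.017, 1.0, -0.0, -0.0]
force: [-6.1, -2.4, 13.3]
grip_width: 0.877
gripper_force: 6.5
```

Call:
servo_tool(offset=[[0, 0, 0.001], [0, 0, 0.001], [0, 0, 0.001], [0, 0, 0.001], [0, 0, 0]], turn=[[0, 0, 0], [0, 0, 0], [0, 0, 0], [0, 0, 0], [0, 0, 0]])

```text
t: 17.15
tool_pos: [0.4309, 0.2688, 0.0367]
orientation: [-0.017, 1.0, -0.0, -0.0]
force: [-6.4, -1.2, 12.4]
grip_width: 0.879
gripper_force: 6.5
```

Call:
servo_tool(offset=[[0, 0, 0.001], [0, 0, 0.0005], [0, 0, 0.0005], [0, 0, 0], [0, 0, 0]], turn=[[0, 0, 0], [0, 0, 0], [0, 0, 0], [0, 0, 0], [0, 0, 0]])

```text
t: 17.77
tool_pos: [0.4309, 0.2688, 0.0356]
orientation: [-0.017, 1.0, -0.0, -0.0]
force: [-9.0, -5.7, 20.6]
grip_width: 0.878
gripper_force: 10.8
```

Call:
servo_tool(offset=[[0, 0, 0.0005], [0, 0, 0.0005], [0, 0, 0.0005], [0, 0, 0], [0, 0, 0]], turn=[[0, 0, 0], [0, 0, 0], [0, 0, 0], [0, 0, 0], [0, 0, 0]])

```text
t: 18.4
tool_pos: [0.431, 0.2688, 0.0356]
orientation: [-0.017, 1.0, -0.0, -0.001]
force: [-14.0, -8.4, 34.6]
grip_width: 0.877
gripper_force: 17.5
```

The force rises without further travel, so both ejectors are bottomed. I'll rise, close the fingers and verify.

Call:
servo_tool(offset=[[0, 0, -0.02], [0, 0, -0.05], [0, 0, -0.06], [0, 0, -0.06], [0, 0, -0.06]], turn=[[0, 0, 0], [0, 0, 0], [0, 0, 0], [0, 0, 0], [0, 0, 0]])

```text
t: 19.02
tool_pos: [0.4305, 0.2686, 0.2839]
orientation: [-0.017, 1.0, 0.0, 0.0]
force: [0.6, 1.2, 0.7]
grip_width: 0.876
gripper_force: 0.0
```

Call:
servo_tool(offset=[[0, 0, 0], [0, 0, 0], [0, 0, 0], [0, 0, 0], [0, 0, 0]], turn=[[0, 0, 0], [0, 0, 0], [0, 0, 0], [0, 0, 0], [0, 0, 0]], fingers=0)

```text
t: 19.65
tool_pos: [0.4305, 0.2686, 0.281]
orientation: [-0.017, 1.0, -0.0, -0.001]
force: [0.3, 0.2, 1.0]
grip_width: -0.002
gripper_force: 0.0
```

```bash
python3 - <<'E'
from h import *
np.set_printoptions(precision=4,suppress=True)
p=shot('wrist');s=ctrl.state();print(T()[:3,3],s['force'],s['grip_width'])
for h in(.045,.048,.051,.054):
    C=[(0,0,h,.08,.11),(0,0,h+.03,.06,.01)]
    print(h,*fit(p,C,(.431,.2685,.035),(.002,.002,.02)))
for n in('scene','side'):
    q=shot(n)
    for i in range(1):
      for t in('cassette_top','end_a','cover_edge','cover_hinge'):
        for r in ctrl.mark_of(q,t):
            x=w(q,r['point'])
            if .15<x[1]<.38 and x[0]>.35: print(n,t,round(r['confidence'],2),x)
plan(.605,.275,.29,90+np.degrees(.033),5)
E
```

```text
[0.4306 0.2686 0.2813] [ 0.0878 -0.1777  0.2997] 0.002989619961423047
0.045 [0.432  0.2684 0.0227] 1135.029049911117
0.048 [0.4316 0.2685 0.0397] 1130.9579999223558
0.051 [0.4311 0.2683 0.0365] 1102.5376257493658
0.054 [0.4302 0.2685 0.0326] 1000.2542528327599
scene cassette_top 0.85 [0.4297 0.2713 0.0429]
scene end_a 0.81 [0.4274 0.3214 0.0458]
scene end_a 0.81 [0.431  0.2216 0.0447]
scene cover_edge 0.78 [0.5343 0.2781 0.2117]
side cassette_top 0.93 [0.4304 0.2705 0.0451]
side end_a 0.68 [0.4267 0.3143 0.0441]
side end_a 0.58 [0.4321 0.2156 0.043 ]
side cover_edge 0.93 [0.5396 0.2731 0.207 ]
side cover_hinge 0.94 [0.5054 0.2732 0.0801]
rows 5 off [-0.0348  0.0001 -0.0016] turn [0.   0.   0.01] tot [-0.1742  0.0004 -0.0079] [0. 0. 0.]
```

Both ends are flush, at about 0.045. Next I'll go over the cover and down behind it.

Call:
servo_tool(offset=[[-0.035, 0, -0.002], [-0.035, 0, -0.002], [-0.035, 0, -0.002], [-0.035, 0, -0.002], [-0.035, 0, 0]], turn=[[0, 0, 0], [0, 0, 0], [0, 0, 0], [0, 0, 0], [0, 0, 0]])

```text
t: 20.82
tool_pos: [0.607, 0.2747, 0.2902]
orientation: [-0.017, 1.0, 0.0, 0.0]
force: [1.2, 0.9, -0.0]
grip_width: 0.0
gripper_force: 0.0
```

Call:
servo_tool(offset=[[0, 0, 0], [0, 0, 0.03], [0, 0, 0.03], [0, 0, 0.03], [0, 0, 0.03]], turn=[[0, 0, 0], [0, 0, 0], [0, 0, 0], [0, 0, 0], [0, 0, 0]])

```text
t: 21.45
tool_pos: [0.6047, 0.2749, 0.1694]
orientation: [-0.017, 1.0, 0.0, -0.0]
force: [0.3, -0.4, -0.3]
grip_width: -0.003
gripper_force: 0.0
```

Call:
servo_tool(offset=[[0.015, 0, 0], [0.015, 0, 0], [0.015, 0, 0], [0.015, 0, 0], [0.015, 0, 0]], turn=[[0, 0, 0], [0, 0, 0], [0, 0, 0], [0, 0, 0], [0, 0, 0]])

```text
t: 22.08
tool_pos: [0.5325, 0.2724, 0.1735]
orientation: [-0.017, 1.0, 0.001, 0.004]
force: [5.0, -2.2, 13.3]
grip_width: 0.001
gripper_force: 3.4
```

Call:
servo_tool(offset=[[0.014, 0, 0], [0.012, 0, 0], [0.012, 0, 0], [0.012, 0, 0], [0.012, 0, 0]], turn=[[0, 0, 0], [0, 0, 0], [0, 0, 0], [0, 0, 0], [0, 0, 0]])

```text
t: 22.7
tool_pos: [0.4675, 0.2698, 0.1693]
orientation: [-0.017, 1.0, -0.0, -0.001]
force: [2.7, -0.7, -1.3]
grip_width: -0.003
gripper_force: 1.2
```

```bash
python3 - <<'E'
from h import *
np.set_printoptions(precision=4,suppress=True)
s=ctrl.state();print(T()[:3,3],s['force'])
for n in('scene','side'):
    q=shot(n)
    for t in('cover_edge',):
        for r in ctrl.mark_of(q,t):
            x=w(q,r['point'])
            if .15<x[1]<.38 and x[0]>.25: print(n,t,round(r['confidence'],2),x)
E
```

```text
[0.4675 0.2698 0.1693] [ 2.7237 -0.6511 -1.3345]
scene cover_edge 0.67 [0.4375 0.2704 0.2039]
side cover_edge 0.69 [0.4369 0.2671 0.1985]
side cover_edge 0.59 [ 0.4351  0.2678 -0.0007]
```

Call:
servo_tool(offset=[[0.012, 0, 0.007], [0.01, 0, 0.007], [0.008, 0, 0.008], [0.007, 0, 0.01], [0.006, 0, 0.01]], turn=[[0, 0, 0], [0, 0, 0], [0, 0, 0], [0, 0, 0], [0, 0, 0]])

```text
t: 23.52
tool_pos: [0.425, 0.2685, 0.1271]
orientation: [-0.017, 1.0, -0.0, -0.0]
force: [-0.8, -0.5, 3.5]
grip_width: 0.004
gripper_force: 1.0
```

Call:
servo_tool(offset=[[0.005, 0, 0.01], [0.003, 0, 0.01], [0.002, 0, 0.01], [0.001, 0, 0.008], [0, 0, 0.004]], turn=[[0, 0, 0], [0, 0, 0], [0, 0, 0], [0, 0, 0], [0, 0, 0]])

```text
t: 24.15
tool_pos: [0.4145, 0.268, 0.0852]
orientation: [-0.017, 1.0, -0.0, -0.0]
force: [-0.9, -0.3, 1.3]
grip_width: -0.0
gripper_force: 0.8
```

Press down the last couple of millimetres, gently.

Call:
servo_tool(offset=[[0, 0, 0.0005], [0, 0, 0.0005], [0, 0, 0.0005], [0, 0, 0.0005], [0, 0, 0]], turn=[[0, 0, 0], [0, 0, 0], [0, 0, 0], [0, 0, 0], [0, 0, 0]])

```text
t: 24.78
tool_pos: [0.4152, 0.2683, 0.0843]
orientation: [-0.017, 1.0, 0.0, 0.0]
force: [-0.6, -0.9, 0.6]
grip_width: 0.001
gripper_force: 0.7
```

Call:
servo_tool(offset=[[0, 0, 0.0005], [0, 0, 0.0005], [0, 0, 0.0005], [0, 0, 0.0005], [0, 0, 0]], turn=[[0, 0, 0], [0, 0, 0], [0, 0, 0], [0, 0, 0], [0, 0, 0]])

```text
t: 25.4
tool_pos: [0.4152, 0.2683, 0.0839]
orientation: [-0.017, 1.0, -0.0, 0.0]
force: [-5.6, -3.1, 16.1]
grip_width: 0.003
gripper_force: 8.1
```

Firm stop at 0.084, which is the shut height. I'll retreat upward and check.

Call:
servo_tool(offset=[[0, 0, -0.01], [0, 0, -0.03], [0, 0, -0.05], [0, 0, -0.05], [0, 0, -0.05]], turn=[[0, 0, 0], [0, 0, 0], [0, 0, 0], [0, 0, 0], [0, 0, 0]])

```text
t: 26.02
tool_pos: [0.4145, 0.2681, 0.2736]
orientation: [-0.017, 1.0, 0.0, -0.0]
force: [0.8, 0.2, -0.2]
grip_width: -0.002
gripper_force: 0.0
```

Call:
servo_tool(offset=[[0, 0, -0.02], [0, 0, 0], [0, 0, 0], [0, 0, 0], [0, 0, 0]], turn=[[0, 0, 0], [0, 0, 0], [0, 0, 0], [0, 0, 0], [0, 0, 0]])

```text
t: 26.65
tool_pos: [0.4144, 0.268, 0.2908]
orientation: [-0.017, 1.0, -0.0, -0.001]
force: [0.4, -1.1, -1.1]
grip_width: -0.002
gripper_force: 0.0
```

```bash
python3 - <<'E'
from h import *
np.set_printoptions(precision=4,suppress=True)
s=ctrl.state();print(T()[:3,3],s['force'])
for n in('scene','side'):
    q=shot(n);cv2.imwrite(f'pics/{n}9.png',q['color'][150:300,180:360] if n=='scene' else q['color'][80:220,180:320])
    for t in('cover_edge','tape_dispenser','dicing_cassette'):
        for r in ctrl.mark_of(q,t)[:2]:
            x=w(q,r['point']);print(n,t,round(r['confidence'],2),x)
a=cv2.resize(cv2.imread('pics/scene9.png'),(400,400));b=cv2.resize(cv2.imread('pics/side9.png'),(400,400));cv2.imwrite('pics/end.png',np.hstack([a,b]))
E
```

```text
[0.4144 0.268  0.2908] [ 0.3623 -1.0725 -1.133 ]
scene cover_edge 0.93 [0.358  0.5108 0.0818]
scene cover_edge 0.91 [0.3628 0.2684 0.085 ]
scene dicing_cassette 0.8 [ 0.4726 -0.3364  0.0001]
side cover_edge 0.91 [0.3625 0.2657 0.0798]
side cover_edge 0.91 [0.3618 0.508  0.0802]
side tape_dispenser 0.66 [ 0.4978 -0.001  -0.0025]
side dicing_cassette 0.57 [ 0.4742 -0.3412 -0.0008]
```

View pics/end.png

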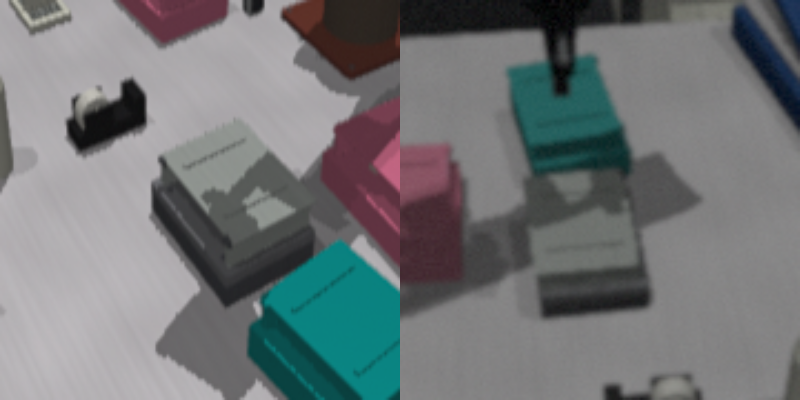

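The cover lies flat on the cheeks (scene px (235,185), side px (585,230)), with its free edge at about 0.082. The dispenser and the grid cassette have not moved, so I'll hand the job in.

```bash
python3 -c "
from plant import ctrl
print(ctrl.job_done())"
```

```text
the job is handed in; nothing more can be done
None
```

The slicing cassette is pressed flush in the recess, the cover was lowered gently and is fully shut, and the job was handed in at about 27 s; the hand-in call returned no verdict.

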